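# Fit a turned box's nested lids and lift the outer one off

### The arm

A 7-joint arm with a two-finger parallel gripper is mounted at the origin on the work surface. World frame = base frame: x ahead of the robot, y to its left, z up, the work surface at z = 0. Lengths are in m, angles in rad, forces in N, time in s.
With the tool pointing down it reaches from about 0.425 to 0.825 m from the base axis. Payload 3.6 kg.
Tool frame: the origin (TCP) lies at the very end of the fingers, on their centre line; the grasp point (between the pads) lies 19 mm behind it (r.grip_depth is the distance from the TCP to the grasp point, in m); x points along the fingers, y is the direction in which the jaws open and shut, and the axes are right-handed (so a half turn about x gives the same grasp; the last joint's range is limited). The gripper opens to 93 mm and grips with 3 to 60 N. Pads are 15 mm wide; open, the fingers measure 128 mm over their backs; the gripper's body (75 mm by 188 mm) begins 65 mm behind the grasp point.
Start: joints at [1.256, 0.615, -0.013, 1.423, 0.008, 1.103, -0.04], TCP at [0.185, -0.623, 0.219] pointing down, gripper open.
Joint ranges: [-3.12, 3.12], [-0.3, 2.06], [-1.34, 1.32], [0.26, 2.42], [-1.36, 4.5], [0.01, 1.98], [-2.84, 2.84]. Speed limits (rad/s): [2.79, 2.79, 3.14, 3.14, 3.14, 3.14, 3.14].

### API

Orientations are given as a unit quaternion [x, y, z, w].
In Python, from plant import r gives the robot as it stands.
- The arm moves only by the shell command python3 -m jog 'ROWS' [FORCE]. ROWS is JSON, a list of rows, each an object with "travel": the shift along the tool's x, y, z in mm, a list of three; "rot": the turn, a rotation vector about the tool's x, y, z in degrees, a list of three; "jaw": the closure, from 0 (fully open) to 1 (shut). A call has 1 to 20 rows; each row is the pose to reach, as a shift and turn from the pose commanded when the call began, along the tool's axes at that moment; what a row does not reach only later rows make up. A row lasts 1/10 s, in which the tool goes at most 50 mm and 8.59 degrees, less where a joint would pass 70% of its speed; a pose out of reach is approached as far as the arm can. A call with a gripper value outside its range is refused whole. The fingers move at their own pace and stop on an object; FORCE is the grip in N (left out, the last holds). Time passes only in rows, so rows that repeat a pose let the fingers close. It gives the time, the measured TCP pose, the force and the opening at its end, in the units of the state.
- r.read_state(): the state, without advancing time (a new reading comes with each control period).
- r.snapshot(name): name is "scene" or "top" or "wrist"; returns a dict with "color" (480x640x3 uint8, blue, green, red), "z_map" (480x640 float32, m along the optical axis (not along the pixel's ray), 0 where there is no reading), "fx", "fy", "cx", "cy" (pixels), "R" (3x3) and "t" (3): a world point X has camera coordinates R X + t. Camera axes: x right, y down, z forward; pixel columns grow to the right and rows downward; lengths in m; the calibration is good to about 2 mm. A picture is of the moment at which its call begins.
- r.job_done(): hands the job in, once; it reports no verdict.
The state is a dict: "t": time; "joint_pos": joint angles; "dq": joint speeds; "effort": joint torques, N m; "tcp_pos": TCP position; "orientation": TCP orientation; "force": force on the tool from outside, world axes, zero at the start; "moment": the same for the moment, N m; "gripper_width": finger opening in m.
Only numpy, scipy, OpenCV 4.12 (cv2) and the standard library are available. Lean on these libraries where they do the work, as an engineer would, in place of code of your own. Each camera call takes 0.05 s, during which the arm holds its last target.

### The job

Push the carrier with the turned wooden box along its slide until it clicks into the second station. Then take the nested pair of lids by the inner lid's stem, both together, from the parking stand, lower them onto the box so that both seat, and let go of the stem. Finally grip the outer lid by its collar and lift it alone, straight up and level, until it is clear above the tip of the inner lid's stem, leaving the inner lid seated and undisturbed; finish still holding the outer lid up there over the box, and leave the jar, spindle and offcut alone.

Things in the scene. Friction and masses are not known exactly. Their poses are not given: they have to be found in the camera images.
- rail: Fixed steel index slide on the bench, 124 x 292 mm, 31 mm high, roughly across in front of the robot: a T-slot whose lips keep the carrier down, with end stops and, at the second station, a spring plunger in a small block on its far side. Origin: centre of its underside. Its +y axis is the carrier's direction of travel; the second station is 65 mm to +y of the origin.
- carrier: Loose aluminium plate 100 x 136 x 12 mm captive in the slide, free to slide along it, carrying the box and push post; 0.7 kg. Origin: centre of its underside, at z = 12 mm. It starts on the slide's -y side; at the second station its origin is at y = +65 mm in the slide's frame (stop 3 mm beyond). The plunger resists over the last 75 mm and clicks into an edge notch; pushes stay below 25 N.
- box_rim (a point): Centre of the mouth of the round turned wooden box fixed in the middle of the carrier (moves with it). Rim 84 mm above the bench; box 74 mm outside diameter, 60 mm tall; straight bore 62 mm, 54 mm deep, open on top. Axes as the carrier's.
- push_post (a point): Top edge, middle, of the rear (slide -y) face of the carrier's steel push post; z = 64 mm. Post 24 mm across the slide, 12 mm along it, 40 mm tall on the carrier plate's rear end; this face is 66 mm behind the box centre, the plate extends 2 mm further back, the end stop behind is 28 mm high. Push the face towards slide +y. Axes as the carrier's.
- stand: Fixed plywood parking ring, 74 mm outside diameter, bore 62 mm, 30 mm high, on which the nested lids wait, coaxial with it. Origin: centre of its underside.
- inner_lid: Turned wooden lid, 0.09 kg: flange 79 mm diameter, 5 mm thick; plug below 57 mm diameter, 10 mm deep; central stem 16 mm diameter, tip 65 mm above the origin. Origin: centre of the flange underside, which rests on the stand's or box's rim (seated: at point box_rim). z up the stem. Nested, the top 28 mm of stem show above the outer lid's collar; lifting the stem lifts both lids.
- outer_lid: Turned wooden lid, 0.10 kg, loose on the inner lid's flange, the stem up through it: disc 91 mm diameter, 6 mm thick; upright collar 36 mm outside diameter, 26 mm through bore, its top 32 mm above the origin; edge skirt 83 mm inside diameter hanging 12 mm below the origin. Origin: centre of the disc underside, 5 mm above the inner lid's origin when nested. z up.
- jar: Bystander: amber glass jar with steel cap, 60 mm diameter, 65 mm tall, standing loose. Origin: centre of its underside.
- spindle: Bystander: turned pale wooden spindle sample, foot 52 mm diameter, 115 mm tall, standing loose. Origin: centre of its underside.
- offcut: Bystander: wooden offcut 60 x 110 x 35 mm lying loose. Origin: centre of its underside.
There are look-alikes about, which are no part of the job. Leave any yellow look-alike of the outer_lid alone.

How it is judged:
By the outcome, as a careful person would: the job done as asked, in the order asked, and still so for the second after the job is handed in, while the arm keeps its last pose, push and grip.
It also fails if it takes over 70 s, if anything falls off the work surface, if the arm or the gripper's body presses on something with over 40 N, if the wrist force passes 120 N, or if a joint passes its speed limit or range.

## Working session

There is one attempt and no reset: what is moved stays moved. The work goes in short steps, Python scripts to look and compute and a shell command to move; the robot and the scene stay as the last step left them, time stands still between calls to the robot, and variables do not carry over. Pictures are saved under pics/ and viewed, and the job is handed in when it is done.

```bash
ls; mkdir -p pics; python3 - <<'E'
from plant import r
import cv2,numpy as np,pickle
s=r.read_state();print({k:np.round(v,3) for k,v in s.items()})
for n in("scene","top","wrist"):
    d=r.snapshot(n);cv2.imwrite(f"pics/{n}0.png",d["color"]);pickle.dump(d,open(f"{n}0.pkl","wb"));print(n,d["fx"],d["cx"],d["cy"],np.round(-d["R"].T@d["t"],3),np.round(d["R"],3).tolist())
E
```

```text
pics
{'t': np.float64(0.0), 'joint_pos': array([ 1.256,  0.616, -0.013,  1.425,  0.008,  1.103, -0.04 ]), 'dq': array([-0.   , -0.001,  0.002, -0.   , -0.   , -0.002,  0.001]), 'effort': array([-0.0000e+00, -4.5894e+01,  2.0900e-01, -1.6574e+01, -6.1000e-02,
        2.0000e-02,  0.0000e+00]), 'tcp_pos': array([ 0.184, -0.623,  0.217]), 'orientation': array([-0.7  , -0.102,  0.7  , -0.101]), 'force': array([-0.341,  0.944,  0.535]), 'moment': array([ 0.023,  0.009, -0.03 ]), 'gripper_width': np.float64(0.093)}
scene 622.2671409893326 309.2832158203012 242.52138087724262 [1.593 0.58  0.862] [[-0.495, 0.869, 0.002], [0.47, 0.27, -0.84], [-0.73, -0.415, -0.542]]
top 596.5431300274266 320.9917235245617 240.06725994783258 [ 0.256 -0.007  1.525] [[0.023, -1.0, 0.008], [-0.982, -0.024, -0.185], [0.186, -0.004, -0.983]]
wrist 335.3960222139616 314.6823499846809 241.52611733231095 [ 0.253 -0.602  0.384] [[0.284, -0.959, -0.003], [-0.926, -0.275, 0.26], [-0.25, -0.071, -0.966]]
```

View pics/scene0.png

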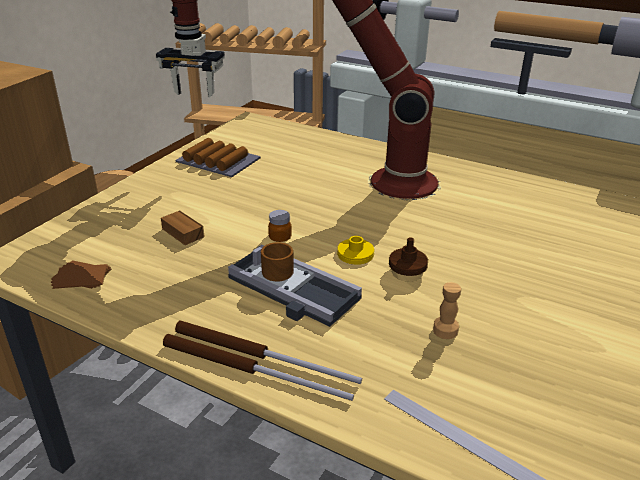

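View pics/top0.png

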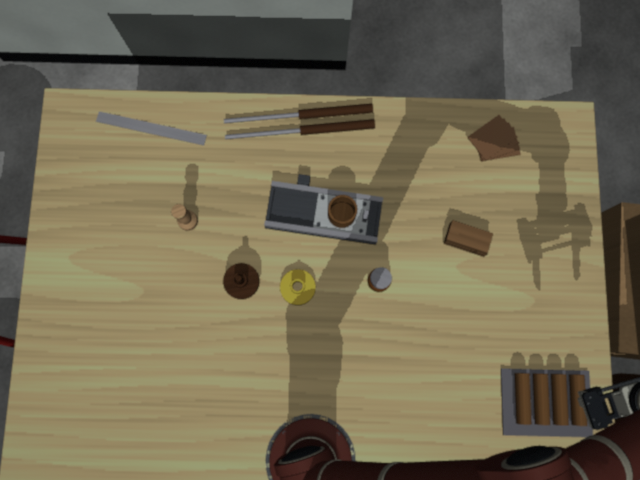

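View pics/wrist0.png

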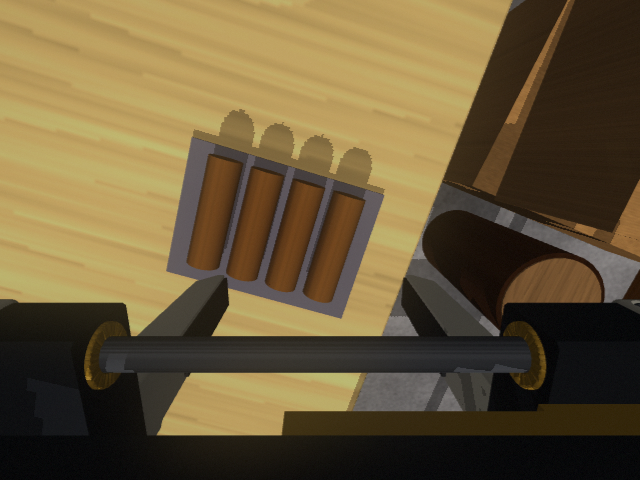

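Scene: the rail has the box at top (342,210) and scene (277,262), with the post at top (365,215).

Candidates for the lid pair:
- dark brown nested pair with a stem: top (241,281), scene (408,260)
- yellow collar lid without a stem: top (298,287), the look-alike
- spindle: top (185,216)
- jar: top (380,279)

By the description it's the dark pair. I'll check that in a crop and measure.

```bash
cat > h.py <<'E'
import cv2,numpy as np,pickle
def ray(d,u,v,z):
    q=np.array([(u-d["cx"])/d["fx"],(v-d["cy"])/d["fy"],1.0]); c=-d["R"].T@d["t"]; w=d["R"].T@q
    return c+w*(z-c[2])/w[2]
def cloud(d):
    v,u=np.mgrid[0:480,0:640]; z=d["z_map"]
    q=np.stack([(u-d["cx"])/d["fx"]*z,(v-d["cy"])/d["fy"]*z,z],-1)
    P=(q-d["t"])@d["R"]; P[z==0]=np.nan
    return P
def proj(d,X):
    q=d["R"]@np.array(X)+d["t"]; return d["fx"]*q[0]/q[2]+d["cx"],d["fy"]*q[1]/q[2]+d["cy"]
E
python3 - <<'E'
from h import *
t=pickle.load(open("top0.pkl","rb"));s=pickle.load(open("scene0.pkl","rb"))
a=cv2.resize(t["color"][170:310,170:400],None,fx=3.4,fy=3.4,interpolation=cv2.INTER_CUBIC)[:,:780]
cv2.imwrite("pics/c1.png",a)
a=cv2.resize(s["color"][200:350,210:480],None,fx=2.9,fy=2.9,interpolation=cv2.INTER_CUBIC)
cv2.imwrite("pics/c2.png",a)
for n,d in(("top",t),("scene",s)):
    P=cloud(d)
    def box(x0,x1,y0,y1,z0,z1):
        m=(P[...,0]>x0)&(P[...,0]<x1)&(P[...,1]>y0)&(P[...,1]<y1)&(P[...,2]>z0)&(P[...,2]<z1); return m
    for name,(u,v) in {"top":dict(lid=(241,281),rim=(342,210),post=(365,215),yel=(298,287),jar=(380,279),sp=(182,212),rail=(290,207)),"scene":dict(lid=(408,260),rim=(277,248),post=(257,250),yel=(355,245),jar=(279,215),sp=(451,289),rail=(335,295))}[n].items():
        print(n,name,np.round(P[v,u],3))
E
```

```text
top lid [0.423 0.18  0.075]
top rim [ 0.618 -0.065  0.031]
top post [ 0.599 -0.122  0.062]
top yel [0.42  0.043 0.003]
top jar [ 0.437 -0.16   0.067]
top sp [0.583 0.325 0.116]
top rail [0.626 0.069 0.017]
scene lid [0.445 0.191 0.045]
scene rim [ 0.585 -0.079  0.071]
scene post [ 0.602 -0.123  0.06 ]
scene yel [0.435 0.05  0.036]
scene jar [ 0.448 -0.159  0.066]
scene sp [0.596 0.337 0.115]
scene rail [0.61  0.087 0.014]
```

View pics/c1.png

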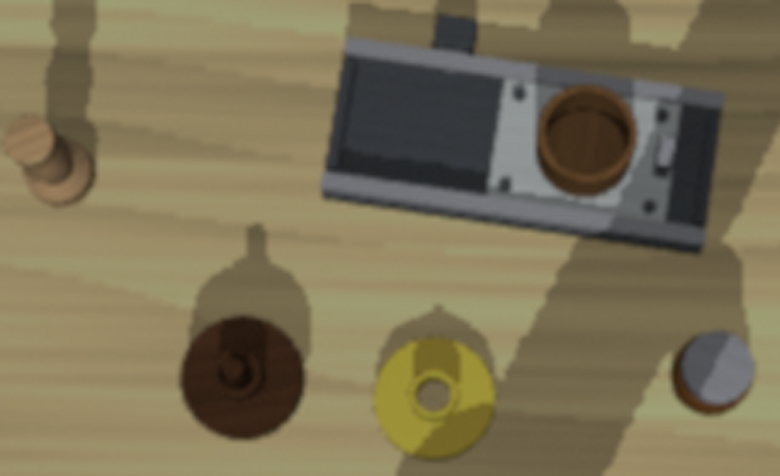

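View pics/c2.png

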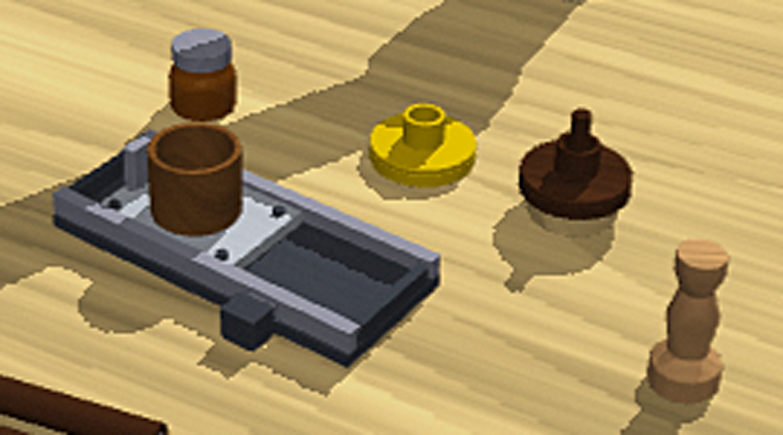

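The crops confirm it: the dark pair has its stem showing above the collar (top 241,281), and the yellow lid is lower with no stem. The post is on the world -y end, and the plunger block marks the far side.

```bash
python3 - <<'E'
from h import *
t=pickle.load(open("top0.pkl","rb"));s=pickle.load(open("scene0.pkl","rb"))
def circ(d,mask,z,name):
    c,_=cv2.findContours(mask.astype(np.uint8),cv2.RETR_EXTERNAL,cv2.CHAIN_APPROX_NONE)
    c=max(c,key=cv2.contourArea); W=np.array([ray(d,u,v,z)[:2] for u,v in c[:,0]],np.float32)
    e=cv2.fitEllipse(W); print(name,np.round(e[0],4),np.round(e[1],4))
# rail corners
C=[ray(t,170+u/3.4,170+v/3.4,.031) for u,v in((346,40),(723,95),(703,250),(322,195))]
C=np.array(C);print(np.round(C,4),np.round(np.linalg.norm(np.diff(C,axis=0),axis=1),4),"ctr",C.mean(0))
d=((C[0]+C[3])-(C[1]+C[2]))/2;print("ang from +y toward -x deg",np.degrees(np.arctan2(-d[0],d[1])))
P=cloud(t)
for n,D in(("top",t),("scene",s)):
    P=cloud(D)
    h=cv2.cvtColor(D["color"],cv2.COLOR_BGR2HSV)
    near=lambda x,y,R:np.hypot(P[...,0]-x,P[...,1]-y)<R
    m=near(.435,.185,.07)&(P[...,2]>.02); circ(D,m,.041,n+" lid disc (z41 top)")
    m=near(.435,.185,.03)&(P[...,2]>.08); print("stem tip",np.nanmean(P[m],0),m.sum())
    m=near(.435,.185,.03)&(P[...,2]>.057)&(P[...,2]<.075); print("collar",np.nanmean(P[m],0),m.sum())
    m=near(.605,-.06,.06)&(P[...,2]>.078); 
    circ(D,m,.084,n+" rim"); 
    m=near(.60,-.123,.025)&(P[...,2]>.055); print("post",np.nanmean(P[m],0),m.sum(),np.nanmin(P[m],0),np.nanmax(P[m],0))
    m=near(.44,-.16,.05)&(P[...,2]>.05); print("jar",np.nanmean(P[m],0),m.sum())
    m=near(.44,.05,.06)&(P[...,2]>.01); print("yel",np.nanmean(P[m],0),np.nanmax(P[m],0))
E
```

```text
[[ 0.6886  0.118   0.031 ]
 [ 0.6526 -0.17    0.031 ]
 [ 0.5325 -0.1554  0.031 ]
 [ 0.5674  0.1314  0.031 ]] [0.2902 0.121  0.289 ] ctr [ 0.61030333 -0.01900048  0.031     ]
ang from +y toward -x deg -7.0385398526675855
top lid disc (z41 top) [0.4271 0.1855] [0.0885 0.0906]
stem tip [0.42735177 0.185454   0.09411913] 38
collar [0.42651808 0.18465022 0.06634953] 97
top rim [ 0.6075 -0.0627] [0.0711 0.072 ]
post [ 0.59931264 -0.12089849  0.06472131] 50 [ 0.58721307 -0.12768969  0.05623367] [ 0.61192544 -0.09818391  0.08391917]
jar [ 0.4397852  -0.16066927  0.06522117] 367
yel [0.42064003 0.0455526  0.02098316] [0.48479081 0.0903644  0.05201847]
scene lid disc (z41 top) [0.4316 0.1866] [0.0853 0.1506]
stem tip [0.43428253 0.18744543 0.08985486] 57
collar [0.43726862 0.18869389 0.06500189] 138
scene rim [ 0.6146 -0.0604] [0.0723 0.079 ]
post [ 0.60694504 -0.11987789  0.06241423] 49 [ 0.5936407  -0.12777539  0.05517321] [ 0.61854881 -0.09889258  0.0777559 ]
jar [ 0.45039438 -0.15728324  0.06247057] 267
yel [0.43256614 0.05033916 0.02294048] [0.47080478 0.09067463 0.04759304]
```

```bash
cat >> h.py <<'E'
from scipy.spatial.transform import Rotation as Ro
def delta(st,p,jaw,down=(0,0,-1)):
    """travel mm & rotvec deg in tool axes, tool x down, tool y along jaw (either sign, smaller turn)"""
    R0=Ro.from_quat(st["orientation"]); best=[]
    for sg in(1,-1):
        x=np.array(down,float);y=sg*np.array(jaw,float);y-=x*(x@y);y/=np.linalg.norm(y)
        R1=Ro.from_matrix(np.stack([x,y,np.cross(x,y)],1)); best.append(np.degrees((R0.inv()*R1).as_rotvec()))
    tr=R0.inv().apply(np.array(p)-st["tcp_pos"])*1000
    return np.round(tr,1),[np.round(b,1) for b in best]
E
python3 - <<'E'
from h import *
from plant import r
s=r.read_state();print(np.round(Ro.from_quat(s["orientation"]).as_matrix(),3).tolist())
d=np.array([.1226,.9925,0]);a=np.array([.9925,-.1226,0])
post=np.array([.6075,-.0627,0])-.066*d;print(post)
print(delta(s,post-.035*d+[0,0,.16],a))
E
```

```text
[[-0.001, 0.284, -0.959], [0.002, -0.959, -0.284], [-1.0, -0.002, 0.0]]
[ 0.5994084 -0.128205   0.       ]
(array([  58.4, -324.1, -524.4]), [array([-66.5,  -0.1,   0.1]), array([1.135e+02, 1.000e-01, 1.000e-01])])
```

```bash
python3 -m jog '[{"travel":[0,-100,-160],"rot":[-20,0,0],"jaw":1},{"travel":[0,-200,-320],"rot":[-40,0,0],"jaw":1},{"travel":[0,-200,-320],"rot":[-40,0,0],"jaw":1},{"travel":[0,-200,-320],"rot":[-40,0,0],"jaw":1},{"travel":[0,-200,-320],"rot":[-40,0,0],"jaw":1},{"travel":[0,-200,-320],"rot":[-40,0,0],"jaw":1},{"travel":[0,-200,-320],"rot":[-40,0,0],"jaw":1},{"travel":[58,-324,-524],"rot":[-66.5,0,0],"jaw":1},{"travel":[58,-324,-524],"rot":[-66.5,0,0],"jaw":1},{"travel":[58,-324,-524],"rot":[-66.5,0,0],"jaw":1},{"travel":[58,-324,-524],"rot":[-66.5,0,0],"jaw":1},{"travel":[58,-324,-524],"rot":[-66.5,0,0],"jaw":1},{"travel":[58,-324,-524],"rot":[-66.5,0,0],"jaw":1},{"travel":[58,-324,-524],"rot":[-66.5,0,0],"jaw":1},{"travel":[58,-324,-524],"rot":[-66.5,0,0],"jaw":1}]' 20
python3 - <<'E'
from h import *
from plant import r
for n in("wrist","scene"):
    d=r.snapshot(n);cv2.imwrite(f"pics/{n}1.png",d["color"]);pickle.dump(d,open(f"{n}1.pkl","wb"))
E
```

```text
t: 1.65
tcp_pos: [0.5944, -0.1643, 0.1602]
orientation: [-0.529, -0.469, 0.53, -0.468]
force: [-0.8, -1.2, -0.1]
gripper_width: 0.0006
```

View pics/wrist1.png

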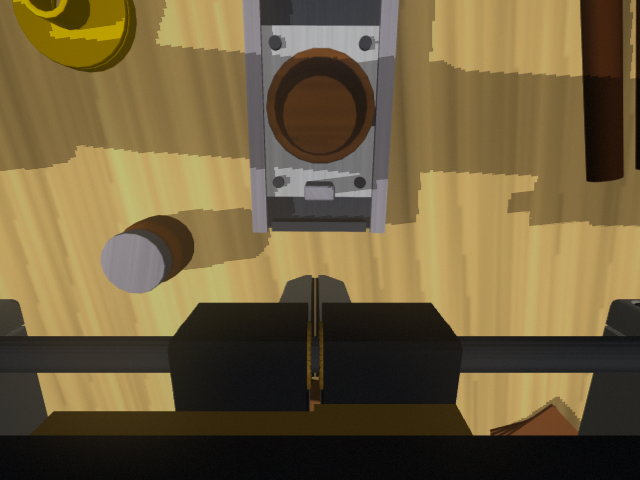

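View pics/scene1.png

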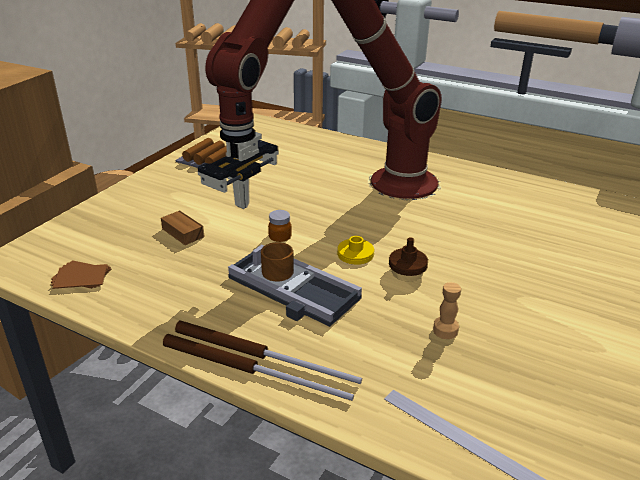

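The wrist view shows the post at (319,190), the box mouth at (320,105) and the rail aligned with the tool. I'll measure from this view.

```bash
python3 - <<'E'
from h import *
from plant import r
w=pickle.load(open("wrist1.pkl","rb"));P=cloud(w)
m=np.zeros((480,640),bool);m[60:175,255:385]=True
k=m&(P[...,2]>.08)&(P[...,2]<.09)
c=max(cv2.findContours(k.astype(np.uint8),0,1)[0],key=cv2.contourArea)
W=np.array([ray(w,u,v,.084)[:2] for u,v in c[:,0]],np.float32);print("rim",cv2.fitEllipse(W))
for q in((305,199.5),(319,199.5),(334,199.5)): print("post face?",ray(w,*q,.064))
m=np.zeros((480,640),bool);m[178:205,295:345]=True
k=m&(P[...,2]>.055);print(np.nanmin(P[k],0),np.nanmax(P[k],0),np.nanmean(P[k],0)); v,u=np.where(k);print(u.min(),u.max(),v.min(),v.max())
for q in((252,230),(384,230),(246,20),(398,20)): print(np.round(ray(w,*q,.031),4))
s=r.read_state();print(s["tcp_pos"])
a=w["color"][170:240,240:400];cv2.imwrite("pics/c3.png",cv2.resize(a,None,fx=5,fy=5))
E
```

```text
rim ((0.6093809604644775, -0.06522136926651001), (0.06641466170549393, 0.06886568665504456), 83.74971771240234)
post face? [ 0.59038738 -0.12788038  0.064     ]
post face? [ 0.60128711 -0.1292156   0.064     ]
post face? [ 0.61296418 -0.13064604  0.064     ]
[ 0.58977871 -0.13030147  0.05670153] [ 0.61404713 -0.11646391  0.06604701] [ 0.60201956 -0.12307511  0.06384776]
304 334 184 199
[ 0.5377 -0.1539  0.031 ]
[ 0.6562 -0.1684  0.031 ]
[0.5615 0.0114 0.031 ]
[ 0.6783 -0.003   0.031 ]
[ 0.59389262 -0.16630701  0.16071416]
```

View pics/c3.png

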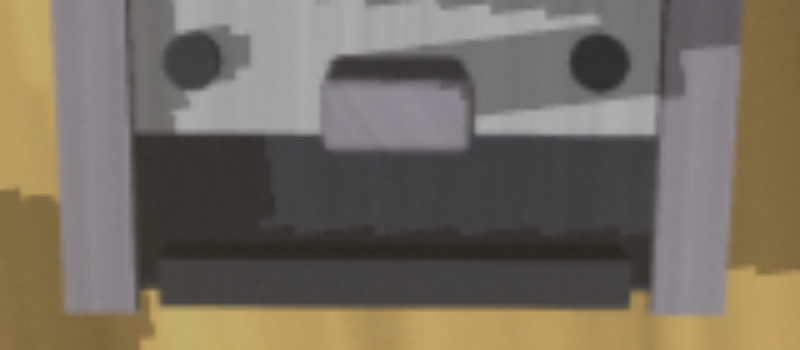

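```bash
python3 -m jog '[{"travel":[40,2,0],"rot":[0,0,0],"jaw":1},{"travel":[75,2,0],"rot":[0,0,0],"jaw":1},{"travel":[100,2,0],"rot":[0,0,0],"jaw":1},{"travel":[114,2,0],"rot":[0,0,0],"jaw":1},{"travel":[114,2,0],"rot":[0,0,0],"jaw":1},{"travel":[114,2,-10],"rot":[0,0,0],"jaw":1},{"travel":[114,2,-20],"rot":[0,0,0],"jaw":1},{"travel":[114,2,-25],"rot":[0,0,0],"jaw":1},{"travel":[114,2,-30],"rot":[0,0,0],"jaw":1},{"travel":[114,2,-35],"rot":[0,0,0],"jaw":1},{"travel":[114,2,-40],"rot":[0,0,0],"jaw":1},{"travel":[114,2,-45],"rot":[0,0,0],"jaw":1},{"travel":[114,2,-50],"rot":[0,0,0],"jaw":1}]'
```

```text
t: 3.05
tcp_pos: [0.6037, -0.1202, 0.0486]
orientation: [-0.529, -0.465, 0.532, -0.47]
force: [-1.0, -7.7, 4.5]
gripper_width: 0.0006
```

```bash
python3 -m jog '[{"travel":[0,0,-6],"rot":[0,0,0],"jaw":1},{"travel":[0,0,-12],"rot":[0,0,0],"jaw":1},{"travel":[0,0,-18],"rot":[0,0,0],"jaw":1},{"travel":[0,0,-24],"rot":[0,0,0],"jaw":1},{"travel":[0,0,-30],"rot":[0,0,0],"jaw":1},{"travel":[0,0,-36],"rot":[0,0,0],"jaw":1},{"travel":[0,0,-42],"rot":[0,0,0],"jaw":1},{"travel":[0,0,-48],"rot":[0,0,0],"jaw":1},{"travel":[0,0,-54],"rot":[0,0,0],"jaw":1},{"travel":[0,0,-60],"rot":[0,0,0],"jaw":1},{"travel":[0,0,-66],"rot":[0,0,0],"jaw":1},{"travel":[0,0,-72],"rot":[0,0,0],"jaw":1},{"travel":[0,0,-76],"rot":[0,0,0],"jaw":1},{"travel":[0,0,-80],"rot":[0,0,0],"jaw":1}]'
```

```text
t: 4.45
tcp_pos: [0.6121, -0.0449, 0.0486]
orientation: [-0.527, -0.464, 0.535, -0.47]
force: [-4.0, -12.8, 7.9]
gripper_width: 0.0008
```

```bash
python3 -m jog '[{"travel":[0,0,-3],"rot":[0,0,0],"jaw":1},{"travel":[0,0,-6],"rot":[0,0,0],"jaw":1},{"travel":[0,0,-9],"rot":[0,0,0],"jaw":1},{"travel":[0,0,-11],"rot":[0,0,0],"jaw":1},{"travel":[0,0,-12],"rot":[0,0,0],"jaw":1}]'; python3 -m jog '[{"travel":[0,0,-1],"rot":[0,0,0],"jaw":1},{"travel":[0,0,-2],"rot":[0,0,0],"jaw":1}]';python3 -m jog '[{"travel":[0,0,-1],"rot":[0,0,0],"jaw":1},{"travel":[0,0,-2],"rot":[0,0,0],"jaw":1}]'
```

```text
t: 4.95
tcp_pos: [0.614, -0.0314, 0.0486]
orientation: [-0.528, -0.464, 0.534, -0.47]
force: [-2.9, -9.0, 6.1]
gripper_width: 0.0004
t: 5.15
tcp_pos: [0.6147, -0.028, 0.0485]
orientation: [-0.528, -0.465, 0.533, -0.47]
force: [-1.1, -10.1, 6.5]
gripper_width: 0.0005
t: 5.35
tcp_pos: [0.6148, -0.0269, 0.0486]
orientation: [-0.528, -0.465, 0.533, -0.47]
force: [-2.7, -10.6, 7.5]
gripper_width: 0.0004
```

```bash
python3 -m jog '[{"travel":[0,0,-1],"rot":[0,0,0],"jaw":1},{"travel":[0,0,-1],"rot":[0,0,0],"jaw":1}]'; python3 - <<'E'
from h import *
from plant import r
t=r.snapshot("top");s=r.snapshot("scene")
cv2.imwrite("pics/c4.png",cv2.resize(t["color"][160:260,250:400],None,fx=5,fy=5,interpolation=2))
cv2.imwrite("pics/c5.png",cv2.resize(s["color"][200:340,210:380],None,fx=4,fy=4,interpolation=2))
E
```

```text
t: 5.55
tcp_pos: [0.6148, -0.0266, 0.0486]
orientation: [-0.528, -0.464, 0.533, -0.47]
force: [-1.7, -9.7, 7.2]
gripper_width: 0.0003
```

View pics/c4.png

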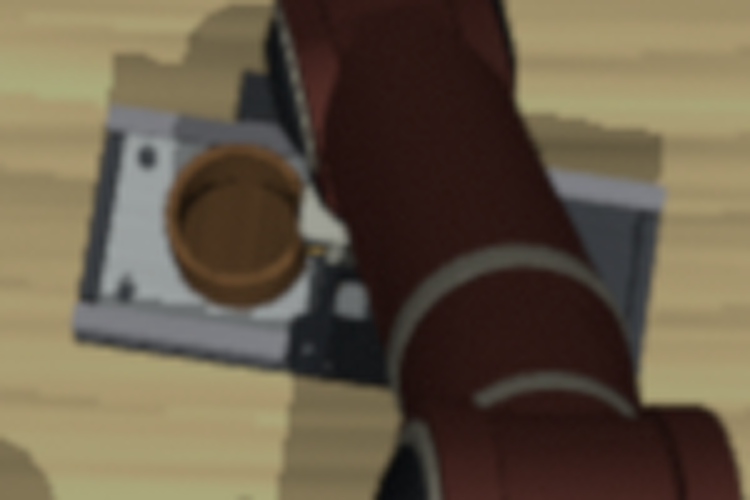

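View pics/c5.png

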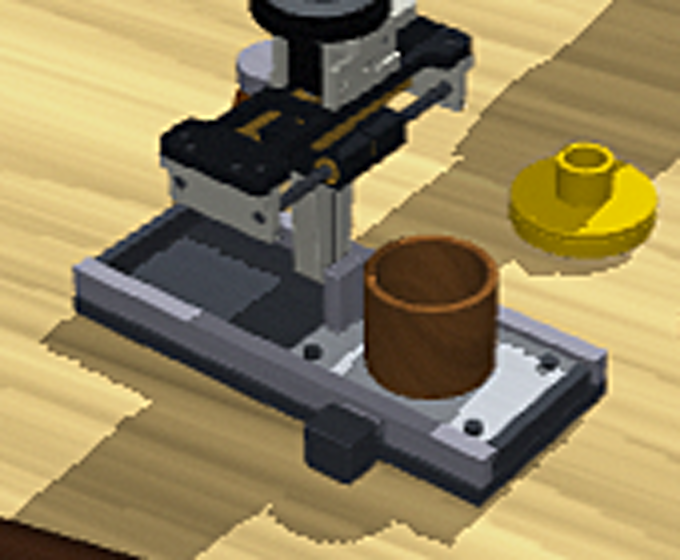

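```bash
python3 - <<'E'
from h import *
from plant import r
t=r.snapshot("top");P=cloud(t)
k=(np.hypot(P[...,0]-.622,P[...,1]-.045)<.05)&(P[...,2]>.078)&(P[...,2]<.095)
c=max(cv2.findContours(k.astype(np.uint8),0,1)[0],key=cv2.contourArea)
W=np.array([ray(t,u,v,.084)[:2] for u,v in c[:,0]],np.float32);print("rim",cv2.fitEllipse(W))
# front edge: plate end / stop gap in crop
d=np.array([.126,.992]);C=np.array([.6103,-.019])
for q in((122,137),(105,290),(113,212)): X=ray(t,250+q[0]/5,160+q[1]/5,.024)[:2];print("plate end y_slide",(X-C)@d)
print((np.array(cv2.fitEllipse(W)[0])-C)@d, r.read_state()["force"])
E
```

```text
rim ((0.620324969291687, 0.049945149570703506), (0.06703496724367142, 0.06861620396375656), 101.06492614746094)
plate end y_slide 0.1373552238440637
plate end y_slide 0.13269497897825092
plate end y_slide 0.1354003271160907
0.06965673450489045 [ -1.85556408 -11.68791857   8.00134881]
```

```bash
python3 -m jog '[{"travel":[0,0,3],"rot":[0,0,0],"jaw":1},{"travel":[0,0,10],"rot":[0,0,0],"jaw":1},{"travel":[-20,0,30],"rot":[0,0,0],"jaw":1},{"travel":[-60,0,55],"rot":[0,0,0],"jaw":1},{"travel":[-110,0,60],"rot":[0,0,0],"jaw":0.65},{"travel":[-150,0,60],"rot":[0,0,0],"jaw":0.65},{"travel":[-150,0,60],"rot":[0,0,0],"jaw":0.65},{"travel":[-150,0,60],"rot":[0,0,0],"jaw":0.65}]'; python3 - <<'E'
from h import *
from plant import r
d=np.array([.126,.992]);C=np.array([.6103,-.019])
t=r.snapshot("top");P=cloud(t)
k=(np.hypot(P[...,0]-.622,P[...,1]-.045)<.05)&(P[...,2]>.078)&(P[...,2]<.095)
c=max(cv2.findContours(k.astype(np.uint8),0,1)[0],key=cv2.contourArea)
W=np.array([ray(t,u,v,.084)[:2] for u,v in c[:,0]],np.float32);e=cv2.fitEllipse(W);print("rim",e,(np.array(e[0])-C)@d)
cv2.imwrite("pics/c6.png",cv2.resize(t["color"][160:260,250:400],None,fx=5,fy=5,interpolation=2))
w=r.snapshot("wrist");cv2.imwrite("pics/wrist2.png",w["color"]);pickle.dump(w,open("wrist2.pkl","wb"))
print(r.read_state()["force"],r.read_state()["tcp_pos"])
E
```

```text
t: 6.5
tcp_pos: [0.608, -0.0765, 0.1978]
orientation: [0.53, 0.468, -0.528, 0.469]
force: [-0.7, -0.1, -0.4]
gripper_width: 0.028
rim ((0.6204894781112671, 0.049542419612407684), (0.07120438665151596, 0.0725332573056221), 115.92230987548828) 0.06927795449752809
[-0.77771415 -0.48092555 -0.86516459] [ 0.60641233 -0.07689679  0.1952813 ]
```

View pics/c6.png

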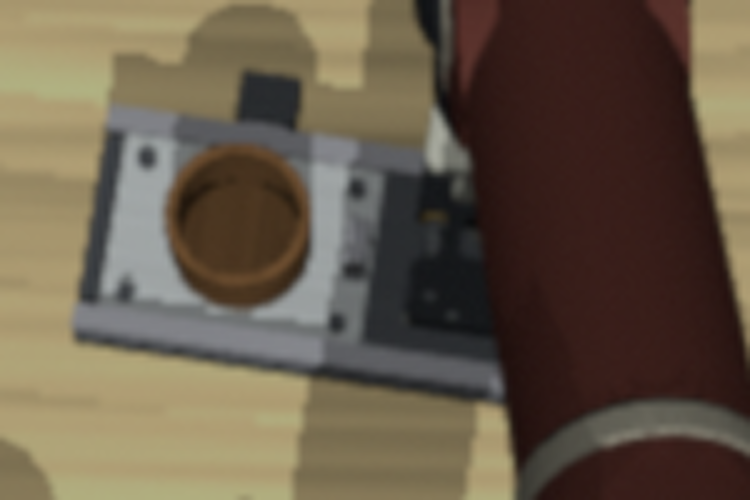

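View pics/wrist2.png

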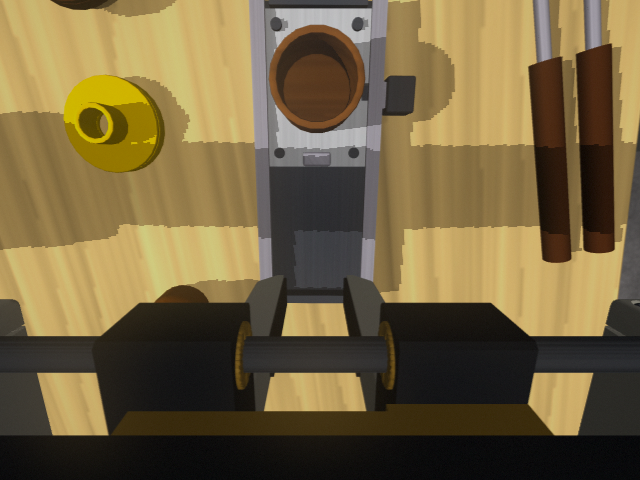

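```bash
python3 - <<'E'
from h import *
w=pickle.load(open("wrist2.pkl","rb"));P=cloud(w)
a=cv2.resize(w["color"][0:60,240:400],None,fx=5,fy=5,interpolation=2)
b=cv2.resize(w["color"][270:330,240:400],None,fx=5,fy=5,interpolation=2)
cv2.imwrite("pics/c7.png",np.vstack([a,b])[:600])
g=w["color"].mean(2);z=P[...,2]
for v in list(range(0,14))+list(range(160,172))+list(range(282,306)): print(v,g[v,300:320].mean().round(0),(z[v,300:320].mean()*1000).round(0),end=" | ")
E
```

```text
0 70.0 28.0 | 1 70.0 29.0 | 2 70.0 29.0 | 3 70.0 29.0 | 4 59.0 28.0 | 5 38.0 27.0 | 6 37.0 24.0 | 7 37.0 22.0 | 8 124.0 24.0 | 9 186.0 24.0 | 10 187.0 24.0 | 11 187.0 24.0 | 12 187.0 24.0 | 13 187.0 25.0 | 160 104.0 58.0 | 161 104.0 58.0 | 162 103.0 59.0 | 163 103.0 58.0 | 164 95.0 58.0 | 165 85.0 56.0 | 166 83.0 25.0 | 167 53.0 13.0 | 168 51.0 nan | 169 52.0 12.0 | 170 51.0 12.0 | 171 51.0 nan | 282 67.0 12.0 | 283 67.0 12.0 | 284 67.0 12.0 | 285 68.0 12.0 | 286 67.0 12.0 | 287 62.0 12.0 | 288 49.0 12.0 | 289 42.0 nan | 290 34.0 15.0 | 291 34.0 17.0 | 292 34.0 20.0 | 293 34.0 23.0 | 294 35.0 26.0 | 295 48.0 28.0 | 296 66.0 28.0 | 297 66.0 28.0 | 298 66.0 nan | 299 66.0 28.0 | 300 67.0 28.0 | 301 66.0 28.0 | 302 67.0 nan | 303 133.0 0.0 | 304 151.0 0.0 | 305 152.0 0.0 |
```

View pics/c7.png

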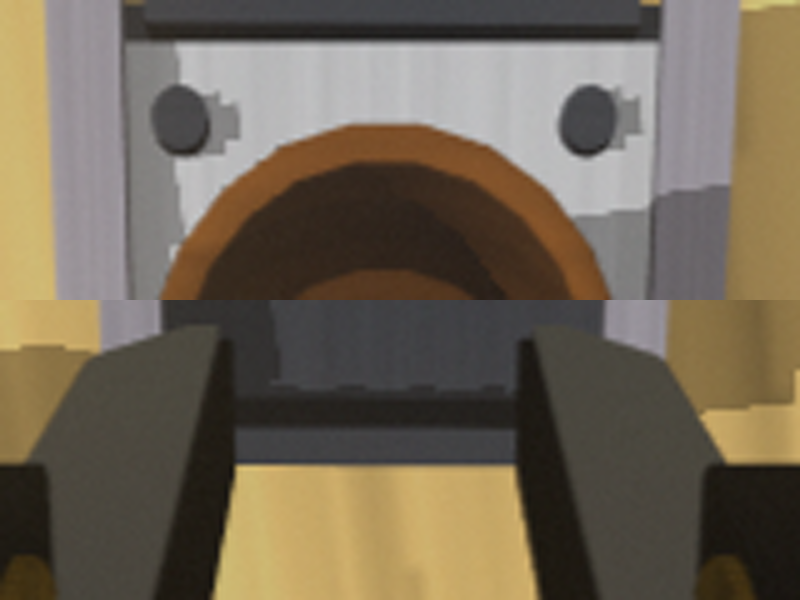

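```bash
python3 - <<'E'
from h import *
w=pickle.load(open("wrist2.pkl","rb"));P=cloud(w)
d=np.array([.129,.9917])
for n,v,z in(("stop in",4.3,.028),("plate fr",7.8,.024),("plate rr",166.5,.024),("rstop in",294.8,.028),("rstop out",302.5,.028)):
    print(n,(ray(w,312,v,z)[:2]@d).round(4))
k=np.zeros((480,640),bool);k[20:140,260:372]=True
k&=(P[...,2]>.079)&(P[...,2]<.09)
c=max(cv2.findContours(k.astype(np.uint8),0,1)[0],key=cv2.contourArea)
W=np.array([ray(w,u,v,.084)[:2] for u,v in c[:,0]],np.float32);e=cv2.fitEllipse(W);print("rim",e)
# lip edges for direction
for v in(60,250):
    print([np.round(ray(w,u,v,.031)[:2],4) for u in (0,)])
s=pickle.load(open("scene0.pkl","rb"))
E
```

```text
stop in 0.1978
plate fr 0.1966
plate rr 0.0601
rstop in -0.075
rstop out -0.0841
rim ((0.6227879524230957, 0.048184607177972794), (0.0723286122083664, 0.07261244207620621), 177.82167053222656)
[array([0.3449, 0.1075])]
[array([ 0.2806, -0.0632])]
```

```bash
python3 -m jog '[{"travel":[0,0,-50],"rot":[0,0,0],"jaw":0.65},{"travel":[0,0,-90],"rot":[0,0,0],"jaw":0.65},{"travel":[0,0,-115],"rot":[0,0,0],"jaw":0.65},{"travel":[0,0,-115],"rot":[0,0,0],"jaw":0.65},{"travel":[0,0,-115],"rot":[0,0,0],"jaw":0.65},{"travel":[0,0,-115],"rot":[0,0,0],"jaw":0.65}]'; python3 - <<'E'
from h import *
from plant import r
w=r.snapshot("wrist");cv2.imwrite("pics/wrist3.png",w["color"]);pickle.dump(w,open("wrist3.pkl","wb"))
P=cloud(w);g=w["color"].mean(2)
E
```

```text
t: 7.2
tcp_pos: [0.6211, 0.0341, 0.1954]
orientation: [-0.529, -0.468, 0.531, -0.468]
force: [0.2, 0.6, -0.2]
gripper_width: 0.0329
```

View pics/wrist3.png

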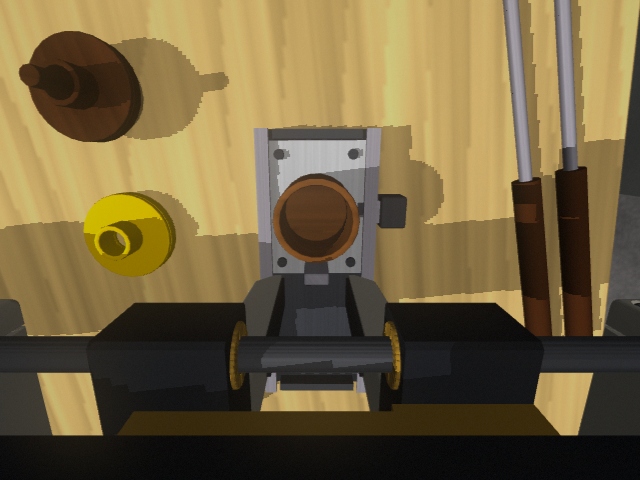

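```bash
python3 - <<'E'
from h import *
w=pickle.load(open("wrist3.pkl","rb"));P=cloud(w);g=w["color"].mean(2);z=P[...,2]
for v in list(range(122,146))+list(range(266,280)): print(v,g[v,285:302].mean().round(0),(np.nanmean(z[v,285:302])*1000).round(0),end=" | ")
cv2.imwrite("pics/c8.png",cv2.resize(w["color"][120:290,245:420],None,fx=3.5,fy=3.5,interpolation=2))
d=np.array([.129,.9917])
k=np.zeros((480,640),bool);k[170:270,265:365]=True
k&=(P[...,2]>.079)&(P[...,2]<.09)
c=max(cv2.findContours(k.astype(np.uint8),0,1)[0],key=cv2.contourArea)
W=np.array([ray(w,u,v,.084)[:2] for u,v in c[:,0]],np.float32);e=cv2.fitEllipse(W);print("rim",e)
E
```

```text
122 159.0 0.0 | 123 159.0 0.0 | 124 159.0 0.0 | 125 149.0 0.0 | 126 130.0 0.0 | 127 113.0 0.0 | 128 104.0 0.0 | 129 79.0 29.0 | 130 78.0 28.0 | 131 78.0 29.0 | 132 78.0 29.0 | 133 78.0 29.0 | 134 78.0 29.0 | 135 78.0 29.0 | 136 78.0 28.0 | 137 78.0 29.0 | 138 69.0 28.0 | 139 60.0 13.0 | 140 145.0 25.0 | 141 185.0 25.0 | 142 186.0 24.0 | 143 185.0 24.0 | 144 186.0 25.0 | 145 185.0 25.0 | 266 115.0 24.0 | 267 115.0 24.0 | 268 115.0 24.0 | 269 115.0 24.0 | 270 115.0 24.0 | 271 115.0 24.0 | 272 115.0 24.0 | 273 64.0 12.0 | 274 47.0 12.0 | 275 46.0 13.0 | 276 47.0 12.0 | 277 47.0 12.0 | 278 46.0 12.0 | 279 46.0 12.0 | rim ((0.6228913068771362, 0.04896992817521095), (0.07220242917537689, 0.07260574400424957), 179.9499969482422)
```

View pics/c8.png

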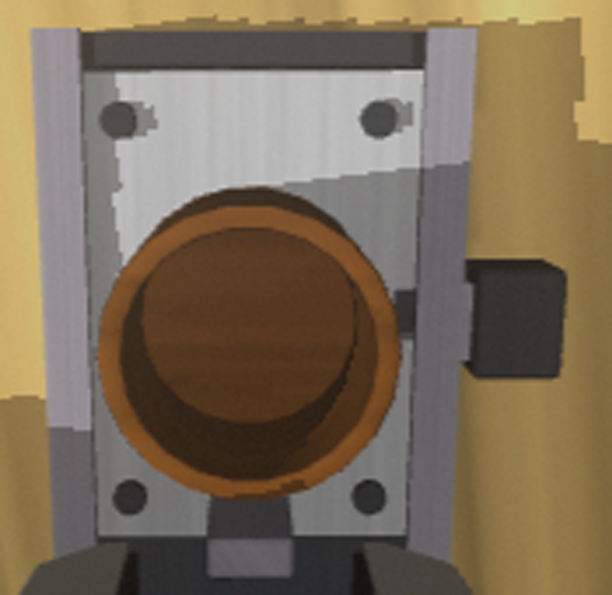

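```bash
python3 - <<'E'
from h import *
w=pickle.load(open("wrist3.pkl","rb"));a=w["color"][185:240,340:415].astype(float)
a=np.clip(a*2.2,0,255).astype(np.uint8)
cv2.imwrite("pics/c9.png",cv2.resize(a,None,fx=10,fy=10,interpolation=0))
P=cloud(w)[...,2]*1000
for v in range(200,220): print(v,np.round(P[v,354:372]).astype(int) if not np.isnan(P[v,354:372]).any() else np.round(P[v,354:372]))
E
```

```text
200 [25 24 24 24 25 24 24 24 25 25 31 32 32 31 31 31 31 31]
201 [83 24 24 24 24 25 25 23 24 25 31 31 32 32 31 32 32 31]
202 [85 25 24 26 24 25 25 26 24 25 32 31 31 31 32 31 31 32]
203 [84 82 23 24 12 11 13 14 12 10 31 31 31 32 31 31 32 31]
204 [84 84 24 23 11 12 13 10 12 13 30 31 30 32 31 31 32 31]
205 [84 83 83 23 12 14 14 13 12 27 32 32 30 32 32 31 31 31]
206 [86 84 83 24 12 12 12 12  9 27 31 32 32 31 30 32 32 32]
207 [85 86 83 11 13 12 14 13 13 27 31 31 31 32 31 31 32 30]
208 [84 85 84 84 12 13 12 12 12 28 31 32 33 32 32 31 32 31]
209 [83 84 84 84 15 14 13 12 12 28 30 31 31 32 31 32 32 33]
210 [84 85 85 85 13 11 12 12 13 29 30 31 31 31 31 31 33 30]
211 [84 84 84 84 83 13 12 12 15 28 31 32 31 32 31 31 32 32]
212 [84 85 84 84 83 12 11 13 15 29 32 32 32 31 32 31 33 32]
213 [84 83 83 83 83 12 12 12 12 29 31 31 31 31 31 32 31 30]
214 [84 84 85 85 83 13 12 12 13 29 31 32 30 32 30 31 30 31]
215 [83 85 85 84 84 13 14 15 13 29 31 30 32 31 31 32 31 31]
216 [83 85 85 84 84 19 21 20 21 29 31 31 30 32 32 31 31 33]
217 [85 85 86 84 85 25 25 25 25 29 31 33 30 32 29 30 30 31]
218 [83. 85. 85. 84. 84. 24. 24. nan 25. 30. 31. 31. 30. 31. 32. 31. 32. 31.]
219 [83 83 85 84 84 23 24 24 24 31 32 31 32 32 30 30 31 32]
```

View pics/c9.png

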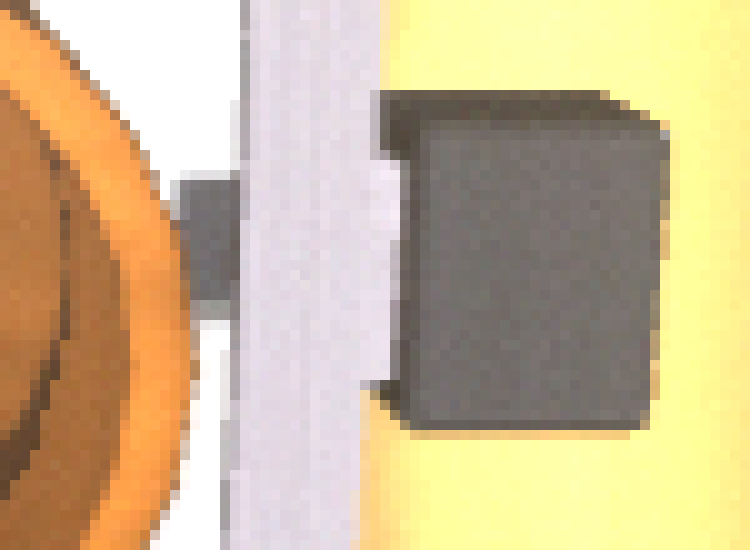

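The notch in the plate edge now straddles the plunger, and the carrier stayed put after release (about 66.5 mm, within the latch). Next I'll go to the lids for a close measurement.

```bash
python3 -m jog '[{"travel":[0,-40,-25],"rot":[0,0,0],"jaw":0.6},{"travel":[0,-80,-50],"rot":[0,0,0],"jaw":0.6},{"travel":[0,-120,-75],"rot":[0,0,0],"jaw":0.6},{"travel":[0,-160,-100],"rot":[0,0,0],"jaw":0.6},{"travel":[0,-195,-120],"rot":[0,0,0],"jaw":0.6},{"travel":[0,-209,-127],"rot":[0,0,0],"jaw":0.6},{"travel":[0,-209,-127],"rot":[0,0,0],"jaw":0.6},{"travel":[0,-209,-127],"rot":[0,0,0],"jaw":0.6},{"travel":[0,-209,-127],"rot":[0,0,0],"jaw":0.6},{"travel":[0,-209,-127],"rot":[0,0,0],"jaw":0.6}]'; python3 - <<'E'
from h import *
from plant import r
w=r.snapshot("wrist");cv2.imwrite("pics/wrist4.png",w["color"]);pickle.dump(w,open("wrist4.pkl","wb"))
t=r.snapshot("top");pickle.dump(t,open("top4.pkl","wb"))
print(r.read_state()["joint_pos"])
E
```

```text
t: 8.25
tcp_pos: [0.4312, 0.1866, 0.1965]
orientation: [0.53, 0.467, -0.53, 0.468]
force: [-0.4, 0.7, 0.3]
gripper_width: 0.0368
[-0.18119116  0.38773493 -0.37774251  1.94825478  0.18860697  0.83958689
 -0.78469399]
```

View pics/wrist4.png

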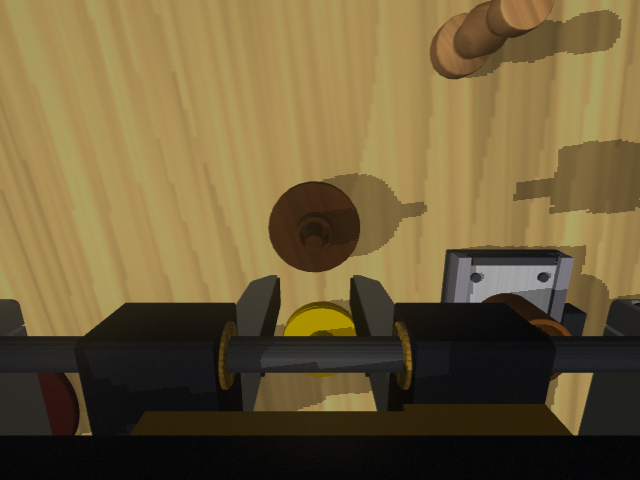

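```bash
cat > lid.py <<'E'
from h import *
def measure(w,base,sl,tcp=None):
    P=cloud(w);k=np.zeros((480,640),bool);k[sl]=True
    def cen(lo,hi,z,n):
        m=(k&(P[...,2]>lo)&(P[...,2]<hi)).astype(np.uint8)
        c=max(cv2.findContours(m,0,1)[0],key=cv2.contourArea)
        W=np.array([ray(w,u,v,z)[:2] for u,v in c[:,0]],np.float32);e=cv2.fitEllipse(W);print(n,np.round(e[0],4),np.round(e[1],4),"img",np.round(c[:,0].mean(0)),len(c))
    cen(base+.004,base+.02,base+.011,"disc top");
    m=k&(P[...,2]>base+.06); print("stem tip cloud",np.nanmean(P[m],0).round(4),m.sum(),np.nanmax(P[k],0))
    m=k&(P[...,2]>base+.06)
    if m.sum()>20: cen(base+.06,base+.08,base+.065,"stem tip")
E
python3 - <<'E'
from lid import *
from plant import r
w=pickle.load(open("wrist4.pkl","rb"))
measure(w,.030,np.s_[175:280,260:370])
cv2.imwrite("pics/c10.png",cv2.resize(w["color"][175:280,260:370],None,fx=5,fy=5,interpolation=2))
print(r.read_state()["tcp_pos"])
E
```

```text
disc top [0.4295 0.1857] [0.0892 0.0895] img [314. 227.] 255
stem tip cloud [0.4302 0.1893 0.1311] 425 [0.49385165 0.24141459 0.20392538]
stem tip [0.4295 0.1859] [0.0147 0.0157] img [314. 243.] 52
[0.43055312 0.18707112 0.19646128]
```

View pics/c10.png

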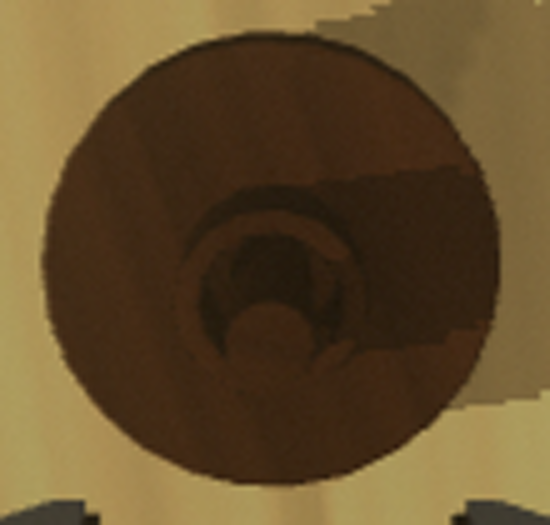

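The crop shows the dark outer lid with the stem inside its collar. Disc and stem tip agree at (0.4295, 0.1858), so I'll descend and grip the stem.

```bash
python3 -m jog '[{"travel":[40,-0.8,1.4],"rot":[0,0,0],"jaw":0.6},{"travel":[80,-0.8,1.4],"rot":[0,0,0],"jaw":0.6},{"travel":[105,-0.8,1.4],"rot":[0,0,0],"jaw":0.6},{"travel":[118,-0.8,1.4],"rot":[0,0,0],"jaw":0.6},{"travel":[126,-0.8,1.4],"rot":[0,0,0],"jaw":0.6},{"travel":[126,-0.8,1.4],"rot":[0,0,0],"jaw":0.6},{"travel":[126,-0.8,1.4],"rot":[0,0,0],"jaw":0.6},{"travel":[126,-0.8,1.4],"rot":[0,0,0],"jaw":0.6}]' 25
python3 - <<'E'
from h import *
from plant import r
w=r.snapshot("scene");cv2.imwrite("pics/c11.png",cv2.resize(w["color"][180:290,340:480],None,fx=5,fy=5,interpolation=2))
E
```

```text
t: 9.15
tcp_pos: [0.4294, 0.187, 0.0715]
orientation: [0.53, 0.468, -0.529, 0.469]
force: [0.3, 0.1, 0.5]
gripper_width: 0.0375
```

View pics/c11.png

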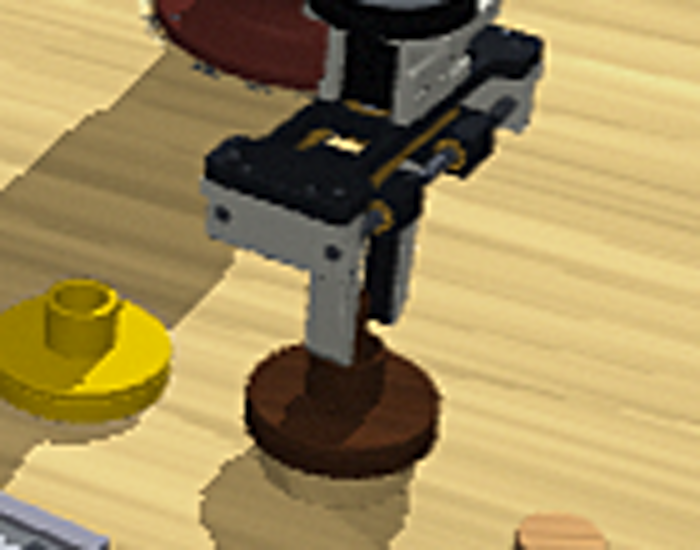

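```bash
python3 -m jog '[{"travel":[0,0,0],"rot":[0,0,0],"jaw":0.8},{"travel":[0,0,0],"rot":[0,0,0],"jaw":0.88},{"travel":[0,0,0],"rot":[0,0,0],"jaw":1},{"travel":[0,0,0],"rot":[0,0,0],"jaw":1},{"travel":[0,0,0],"rot":[0,0,0],"jaw":1},{"travel":[0,0,0],"rot":[0,0,0],"jaw":1}]' 25 && python3 -m jog '[{"travel":[-4,0,0],"rot":[0,0,0],"jaw":1},{"travel":[-10,0,0],"rot":[0,0,0],"jaw":1},{"travel":[-18,0,0],"rot":[0,0,0],"jaw":1},{"travel":[-30,0,0],"rot":[0,0,0],"jaw":1},{"travel":[-45,0,0],"rot":[0,0,0],"jaw":1},{"travel":[-60,0,0],"rot":[0,0,0],"jaw":1},{"travel":[-80,0,0],"rot":[0,0,0],"jaw":1},{"travel":[-100,0,0],"rot":[0,0,0],"jaw":1},{"travel":[-110,0,0],"rot":[0,0,0],"jaw":1},{"travel":[-110,0,0],"rot":[0,0,0],"jaw":1},{"travel":[-110,0,0],"rot":[0,0,0],"jaw":1}]'
python3 - <<'E'
from h import *
from plant import r
w=r.snapshot("scene");cv2.imwrite("pics/c12.png",cv2.resize(w["color"][140:290,330,None] if 0 else w["color"][130:290,320:480],None,fx=3.7,fy=3.7,interpolation=2))
w=r.snapshot("wrist");cv2.imwrite("pics/wrist5.png",w["color"]);pickle.dump(w,open("wrist5.pkl","wb"))
s=r.read_state();print(s["tcp_pos"],s["force"],s["moment"])
E
```

```text
t: 9.8
tcp_pos: [0.4295, 0.1869, 0.071]
orientation: [0.53, 0.468, -0.529, 0.469]
force: [1.8, 0.1, 1.6]
gripper_width: 0.0155
t: 10.9
tcp_pos: [0.428, 0.1863, 0.1802]
orientation: [-0.529, -0.469, 0.53, -0.468]
force: [0.6, -0.3, -3.2]
gripper_width: 0.0151
[0.42785019 0.18619154 0.17970977] [ 0.5051724  -0.33269303 -2.41276536] [ 0.01486305 -0.12775068 -0.02465783]
```

View pics/c12.png

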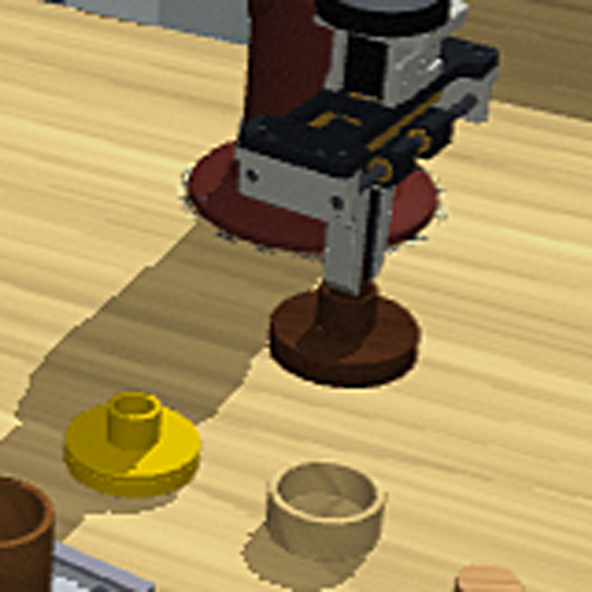

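View pics/wrist5.png

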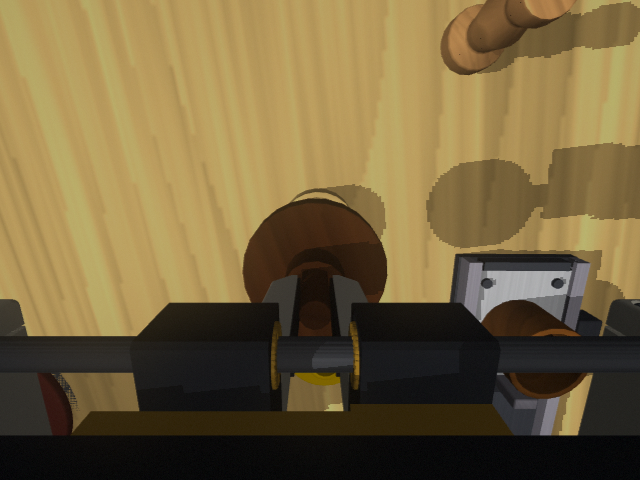

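Both lids are held level above the empty stand. Next I'll work out the transfer to over the box.

```bash
python3 - <<'E'
from h import *
from plant import r
s=r.read_state();R=Ro.from_quat(s["orientation"]).as_matrix();print(R.round(4).tolist())
print(delta(s,[.6229,.0498,.1797],R[:,1]))
E
```

```text
[[-0.0024, 0.9925, -0.1219], [-0.0011, -0.1219, -0.9925], [-1.0, -0.0022, 0.0014]]
(array([ -0.3, 210.2, 111.6]), [array([0. , 0.1, 0.1]), array([-1.8e+02, -2.0e-01,  1.0e-01])])
```

```bash
python3 -m jog '[{"travel":[0,10,5],"rot":[0,0,0],"jaw":1},{"travel":[0,30,16],"rot":[0,0,0],"jaw":1},{"travel":[0,55,29],"rot":[0,0,0],"jaw":1},{"travel":[0,80,42],"rot":[0,0,0],"jaw":1},{"travel":[0,105,56],"rot":[0,0,0],"jaw":1},{"travel":[0,130,69],"rot":[0,0,0],"jaw":1},{"travel":[0,155,82],"rot":[0,0,0],"jaw":1},{"travel":[0,180,95],"rot":[0,0,0],"jaw":1},{"travel":[0,200,106],"rot":[0,0,0],"jaw":1},{"travel":[0,208,111],"rot":[0,0,0],"jaw":1},{"travel":[0,210,111.6],"rot":[0,0,0],"jaw":1},{"travel":[0,210,111.6],"rot":[0,0,0],"jaw":1},{"travel":[0,210,111.6],"rot":[0,0,0],"jaw":1},{"travel":[0,210,111.6],"rot":[0,0,0],"jaw":1}]'
python3 - <<'E'
from h import *
from plant import r
w=r.snapshot("wrist");cv2.imwrite("pics/wrist6.png",w["color"]);pickle.dump(w,open("wrist6.pkl","wb"))
w=r.snapshot("scene");cv2.imwrite("pics/c13.png",cv2.resize(w["color"][140:310,210:390],None,fx=3.5,fy=3.5,interpolation=2));pickle.dump(w,open("scene6.pkl","wb"))
w=r.snapshot("top");pickle.dump(w,open("top6.pkl","wb"));cv2.imwrite("pics/c14.png",cv2.resize(w["color"][130:270,230:400],None,fx=4,fy=4,interpolation=2))
s=r.read_state();R=Ro.from_quat(s["orientation"]).as_matrix();print(s["tcp_pos"],R.round(4).tolist())
print(delta(s,[.6229,.0498,.1797],R[:,1]))
E
```

```text
t: 12.4
tcp_pos: [0.6227, 0.0516, 0.1809]
orientation: [0.529, 0.469, -0.529, 0.469]
force: [0.2, -0.4, -2.8]
gripper_width: 0.016
[0.62317974 0.05090024 0.18096001] [[0.0001, 0.9927, -0.121], [0.0001, -0.121, -0.9927], [-1.0, 0.0001, -0.0002]]
(array([ 1.3, -0.1,  1.1]), [array([ 0., -0., -0.]), array([-180.,    0.,   -0.])])
```

View pics/c13.png

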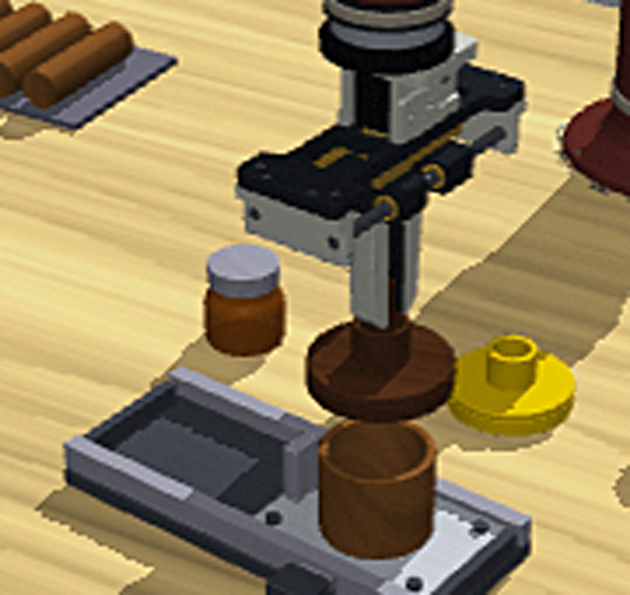

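View pics/c14.png

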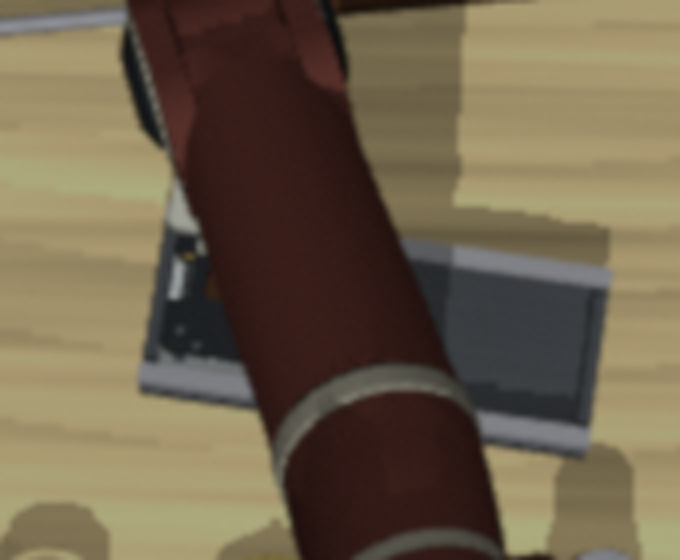

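```bash
python3 - <<'E'
from h import *
s=pickle.load(open("scene6.pkl","rb"));P=cloud(s)
near=np.hypot(P[...,0]-.623,P[...,1]-.05)<.075
def ext(lo,hi,n):
    m=near&(P[...,2]>lo)&(P[...,2]<hi); v,u=np.where(m)
    rows=[(u[v==y].min(),u[v==y].max()) for y in np.unique(v)]
    a=max(rows,key=lambda t:t[1]-t[0]); print(n,a,(a[0]+a[1])/2)
ext(.132,.155,"lid");ext(.03,.085,"box")
c=proj(s,(.6229,.049,.084))
for X in((.6229,.0487,.06),(.6229,.0498,.145),(.6229,.0487,.145)): print(proj(s,X))
m=near&(P[...,2]>.03)&(P[...,2]<.084); v,u=np.where(m)
for y in range(262,296,6): print(y,u[v==y].min(),u[v==y].max())
m=near&(P[...,2]>.12)&(P[...,2]<.155); v,u=np.where(m)
for y in range(235,258,3): print(y,u[v==y].min(),u[v==y].max())
E
```

```text
lid (np.int64(297), np.int64(339)) 318.0
box (np.int64(286), np.int64(350)) 318.0
(np.float64(317.1533735587145), np.float64(276.20917101759323))
(np.float64(317.9544166035353), np.float64(243.805856517021))
(np.float64(317.50014626513905), np.float64(243.66511998854259))
262 305 327
268 291 332
274 291 334
280 291 344
286 301 351
292 285 332
235 302 335
238 299 338
241 298 339
244 297 339
247 298 339
250 298 339
253 299 338
256 302 335
```

```bash
python3 -m jog '[{"travel":[0,0,1.1],"rot":[0,0,0],"jaw":1},{"travel":[10,0,1.1],"rot":[0,0,0],"jaw":1},{"travel":[20,0,1.1],"rot":[0,0,0],"jaw":1},{"travel":[30,0,1.1],"rot":[0,0,0],"jaw":1},{"travel":[36,0,1.1],"rot":[0,0,0],"jaw":1},{"travel":[40,0,1.1],"rot":[0,0,0],"jaw":1},{"travel":[43,0,1.1],"rot":[0,0,0],"jaw":1},{"travel":[46,0,1.1],"rot":[0,0,0],"jaw":1},{"travel":[49,0,1.1],"rot":[0,0,0],"jaw":1},{"travel":[50,0,1.1],"rot":[0,0,0],"jaw":1},{"travel":[50,0,1.1],"rot":[0,0,0],"jaw":1}]'
```

```text
t: 13.65
tcp_pos: [0.6234, 0.0492, 0.1306]
orientation: [-0.53, -0.469, 0.53, -0.468]
force: [0.8, -0.5, -1.8]
gripper_width: 0.0153
```

```bash
python3 -m jog '[{"travel":[1,0,0],"rot":[0,0,0],"jaw":1},{"travel":[2,0,0],"rot":[0,0,0],"jaw":1},{"travel":[3,0,0],"rot":[0,0,0],"jaw":1},{"travel":[4,0,0],"rot":[0,0,0],"jaw":1},{"travel":[4,0,0],"rot":[0,0,0],"jaw":1}]'; python3 -m jog '[{"travel":[1,0,0],"rot":[0,0,0],"jaw":1},{"travel":[2,0,0],"rot":[0,0,0],"jaw":1},{"travel":[2,0,0],"rot":[0,0,0],"jaw":1}]'
```

```text
t: 14.15
tcp_pos: [0.6232, 0.0492, 0.1265]
orientation: [-0.53, -0.469, 0.53, -0.468]
force: [0.0, 0.5, -2.4]
gripper_width: 0.0151
t: 14.45
tcp_pos: [0.6236, 0.0492, 0.125]
orientation: [0.53, 0.468, -0.53, 0.469]
force: [-0.8, -0.6, 0.1]
gripper_width: 0.0154
```

```bash
python3 -m jog '[{"travel":[0.5,0,0],"rot":[0,0,0],"jaw":1},{"travel":[0.5,0,0],"rot":[0,0,0],"jaw":1}]'; python3 -m jog '[{"travel":[0,0,0],"rot":[0,0,0],"jaw":0.78},{"travel":[0,0,0],"rot":[0,0,0],"jaw":0.7},{"travel":[0,0,0],"rot":[0,0,0],"jaw":0.6},{"travel":[0,0,0],"rot":[0,0,0],"jaw":0.5},{"travel":[0,0,0],"rot":[0,0,0],"jaw":0.45},{"travel":[0,0,0],"rot":[0,0,0],"jaw":0.45}]'; python3 -m jog '[{"travel":[-10,0,0],"rot":[0,0,0],"jaw":0.45},{"travel":[-40,0,0],"rot":[0,0,0],"jaw":0.45},{"travel":[-80,0,0],"rot":[0,0,0],"jaw":0.45},{"travel":[-110,0,0],"rot":[0,0,0],"jaw":0.45},{"travel":[-120,0,0],"rot":[0,0,0],"jaw":0.45},{"travel":[-120,0,0],"rot":[0,0,0],"jaw":0.45},{"travel":[-120,0,0],"rot":[0,0,0],"jaw":0.45}]'
python3 - <<'E'
from h import *
from plant import r
w=r.snapshot("wrist");cv2.imwrite("pics/wrist7.png",w["color"]);pickle.dump(w,open("wrist7.pkl","wb"))
w=r.snapshot("scene");cv2.imwrite("pics/c15.png",cv2.resize(w["color"][140:310,210:390],None,fx=3.5,fy=3.5,interpolation=2));pickle.dump(w,open("scene7.pkl","wb"))
s=r.read_state();print(s["tcp_pos"],s["force"])
E
```

```text
t: 14.65
tcp_pos: [0.6235, 0.0492, 0.125]
orientation: [0.53, 0.468, -0.529, 0.469]
force: [-1.1, -0.4, 5.1]
gripper_width: 0.0154
t: 15.25
tcp_pos: [0.6234, 0.0492, 0.1241]
orientation: [0.53, 0.469, -0.53, 0.468]
force: [0.0, 0.4, -0.3]
gripper_width: 0.0503
t: 15.95
tcp_pos: [0.6224, 0.0489, 0.2427]
orientation: [-0.529, -0.469, 0.53, -0.468]
force: [0.0, 0.5, -0.2]
gripper_width: 0.0511
[0.62221282 0.04887153 0.24199988] [ 0.03003636  0.42174872 -0.54409132]
```

View pics/c15.png

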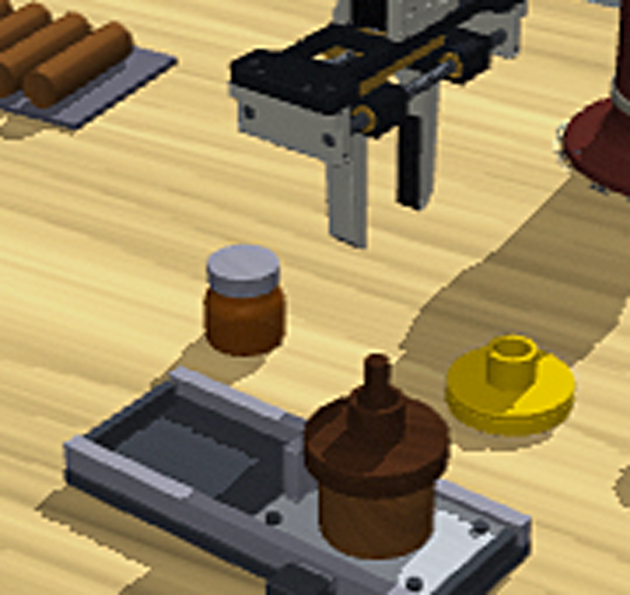

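View pics/wrist7.png

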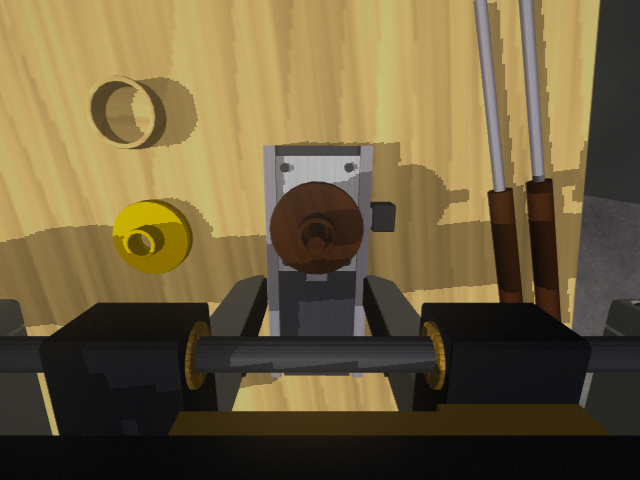

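```bash
python3 - <<'E'
from h import *
from lid import measure
from plant import r
w=pickle.load(open("wrist7.pkl","rb"));P=cloud(w);sl=np.s_[175:270,262:372]
Q=P[sl].reshape(-1,3)
rr=np.hypot(Q[:,0]-.6229,Q[:,1]-.049)
m=(rr<.042)&(rr>.022)&(Q[:,2]>.085)&(Q[:,2]<.108)
A=np.c_[Q[m,0]-.6229,Q[m,1]-.049,np.ones(m.sum())];c=np.linalg.lstsq(A,Q[m,2],rcond=None)[0];print("disc plane slope,z",c.round(4))
k=np.zeros((480,640),bool);k[sl]=True
for lo,hi,z,n in((.088,.13,.095,"disc"),(.14,.16,.149,"tip"),(.112,.13,.121,"collar")):
    mm=(k&(P[...,2]>lo)&(P[...,2]<hi)).astype(np.uint8)
    cc=max(cv2.findContours(mm,0,1)[0],key=cv2.contourArea)
    W=np.array([ray(w,u,v,z)[:2] for u,v in cc[:,0]],np.float32);e=cv2.fitEllipse(W);print(n,np.round(e[0],4),np.round(e[1],4),np.nanmedian(P[mm>0][:,2]))
cv2.imwrite("pics/c16.png",cv2.resize(w["color"][175:275,262:372],None,fx=5,fy=5,interpolation=2))
s=pickle.load(open("scene7.pkl","rb"));cv2.imwrite("pics/c17.png",cv2.resize(s["color"][235:305,285:350],None,fx=8,fy=8,interpolation=2))
R=Ro.from_quat(r.read_state()["orientation"]).as_matrix();print(R.round(4).tolist(),r.read_state()["tcp_pos"])
E
```

```text
disc plane slope,z [0.0001 0.0005 0.0953]
disc [0.6227 0.0491] [0.0871 0.0897] 0.09544106096491214
tip [0.6226 0.0491] [0.0149 0.0167] 0.14903493218999275
collar [0.6226 0.0487] [0.0344 0.036 ] 0.12099204978522506
[[-0.0042, 0.9925, -0.1219], [-0.0006, -0.1219, -0.9925], [-1.0, -0.0041, 0.0011]] [0.62221282 0.04887153 0.24199988]
```

View pics/c16.png

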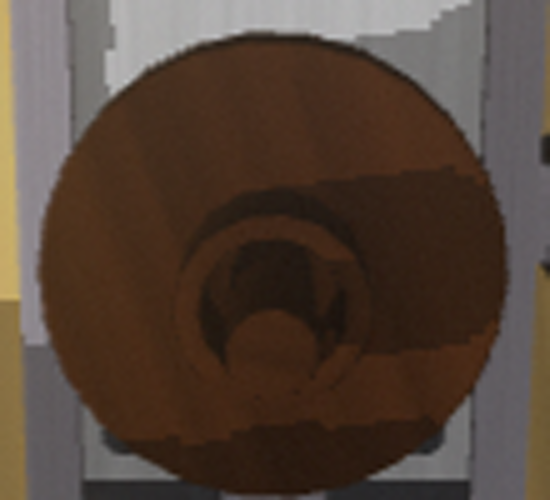

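View pics/c17.png

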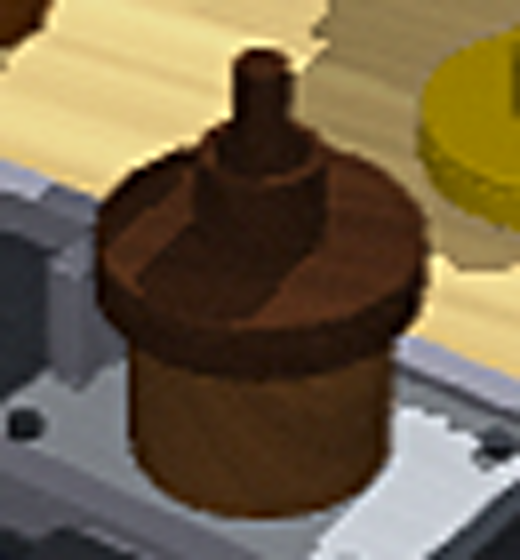

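Lids are seated: disc top 95.3 mm, stem tip 149 mm, level and concentric with the box. Descending around the collar.

```bash
python3 -m jog '[{"travel":[20,0.4,0],"rot":[0,0,0],"jaw":0.42},{"travel":[55,0.4,0],"rot":[0,0,0],"jaw":0.42},{"travel":[90,0.4,0],"rot":[0,0,0],"jaw":0.42},{"travel":[115,0.4,0],"rot":[0,0,0],"jaw":0.42},{"travel":[128,0.4,0],"rot":[0,0,0],"jaw":0.42},{"travel":[135,0.4,0],"rot":[0,0,0],"jaw":0.42},{"travel":[138,0.4,0],"rot":[0,0,0],"jaw":0.42},{"travel":[140,0.4,0],"rot":[0,0,0],"jaw":0.42},{"travel":[140,0.4,0],"rot":[0,0,0],"jaw":0.42},{"travel":[140,0.4,0],"rot":[0,0,0],"jaw":0.42}]'
python3 - <<'E'
from plant import r
from h import *
s=r.read_state();R=Ro.from_quat(s["orientation"]).as_matrix();print(R.round(4).tolist(),s["tcp_pos"],s["force"])
print(delta(s,[.6226,.0489,.0985],R[:,1]))
E
```

```text
t: 17.05
tcp_pos: [0.6244, 0.0493, 0.1052]
orientation: [0.53, 0.468, -0.529, 0.469]
force: [-0.2, -0.2, -0.3]
gripper_width: 0.0542
[[0.0019, 0.9925, -0.1221], [0.0003, -0.1221, -0.9925], [-1.0, 0.0018, -0.0005]] [0.62440197 0.04929061 0.10517547] [-0.17680172 -0.16875973 -0.33425054]
(array([ 6.7, -1.8,  0.6]), [array([ 0. , -0. , -0.1]), array([-180. ,    0.2,   -0. ])])
```

```bash
python3 -m jog '[{"travel":[3,-1.2,0.4],"rot":[0,0,0],"jaw":0.42},{"travel":[6,-1.2,0.4],"rot":[0,0,0],"jaw":0.42},{"travel":[6,-1.2,0.4],"rot":[0,0,0],"jaw":0.42},{"travel":[6,-1.2,0.4],"rot":[0,0,0],"jaw":0.42}]'
python3 - <<'E'
from plant import r
from h import *
w=r.snapshot("wrist")
cv2.imwrite("pics/wrist8.png",w["color"])
s=r.read_state();print(s["tcp_pos"],s["force"],s["orientation"])
E
```

```text
t: 17.45
tcp_pos: [0.6225, 0.0489, 0.0981]
orientation: [-0.53, -0.469, 0.53, -0.468]
force: [0.3, -0.3, -0.2]
gripper_width: 0.0536
[0.62255765 0.04894469 0.09816809] [-0.03623583  0.37630203 -0.11993269] [ 0.52964216  0.46853606 -0.52960289  0.46848045]
```

View pics/wrist8.png

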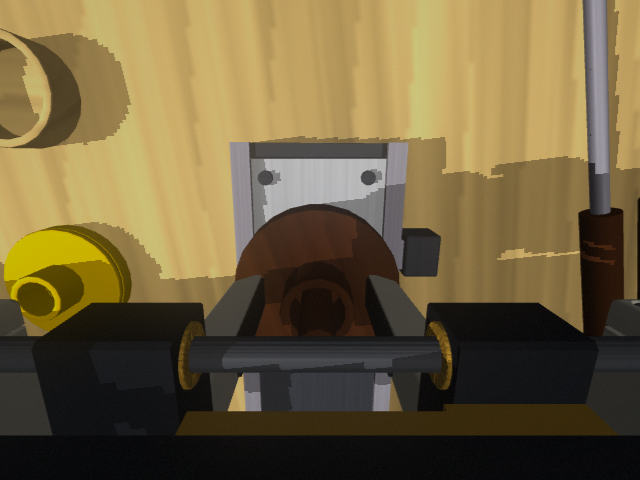

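Collar sits centred between the fingers (about 318,300). Closing, then lifting slowly straight up.

```bash
python3 -m jog '[{"travel":[0,0,0],"rot":[0,0,0],"jaw":0.52},{"travel":[0,0,0],"rot":[0,0,0],"jaw":0.58},{"travel":[0,0,0],"rot":[0,0,0],"jaw":0.62},{"travel":[0,0,0],"rot":[0,0,0],"jaw":0.7},{"travel":[0,0,0],"rot":[0,0,0],"jaw":1},{"travel":[0,0,0],"rot":[0,0,0],"jaw":1},{"travel":[0,0,0],"rot":[0,0,0],"jaw":1}]' 20; python3 -m jog '[{"travel":[-1,0,0],"rot":[0,0,0],"jaw":1},{"travel":[-2,0,0],"rot":[0,0,0],"jaw":1},{"travel":[-4,0,0],"rot":[0,0,0],"jaw":1},{"travel":[-6,0,0],"rot":[0,0,0],"jaw":1},{"travel":[-8,0,0],"rot":[0,0,0],"jaw":1},{"travel":[-8,0,0],"rot":[0,0,0],"jaw":1}]'
python3 - <<'E'
from plant import r
from h import *
w=r.snapshot("scene");cv2.imwrite("pics/c18.png",cv2.resize(w["color"][180:310,250:390],None,fx=4.5,fy=4.5,interpolation=2))
s=r.read_state();R=Ro.from_quat(s["orientation"]).as_matrix();print(R.round(4).tolist(),s["tcp_pos"],s["force"])
E
```

```text
t: 18.2
tcp_pos: [0.6228, 0.0489, 0.0982]
orientation: [0.53, 0.468, -0.529, 0.469]
force: [0.5, -0.2, -0.1]
gripper_width: 0.0361
t: 18.8
tcp_pos: [0.6228, 0.049, 0.1066]
orientation: [0.53, 0.468, -0.529, 0.469]
force: [-0.1, 0.3, -1.2]
gripper_width: 0.0359
[[0.0004, 0.9925, -0.122], [0.0001, -0.122, -0.9925], [-1.0, 0.0003, -0.0002]] [0.62262478 0.04898318 0.10641448] [-0.74930467  0.08848857  0.2300043 ]
```

View pics/c18.png

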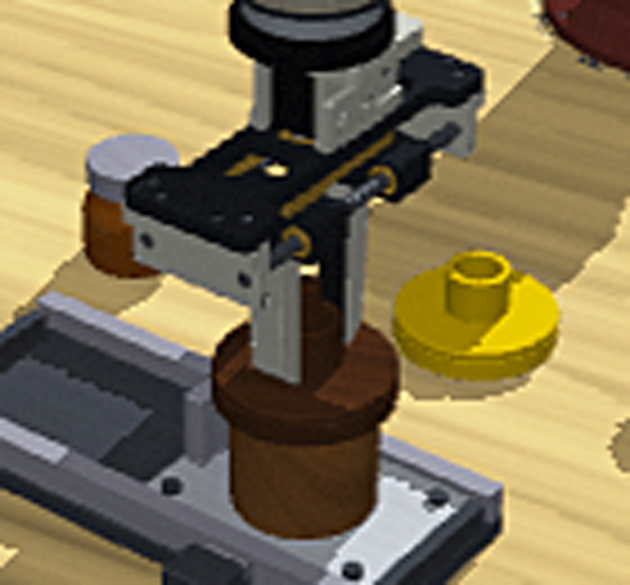

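```bash
python3 -m jog '[{"travel":[-4,0,0],"rot":[0,0,0],"jaw":1},{"travel":[-10,0,0],"rot":[0,0,0],"jaw":1},{"travel":[-17,0,0],"rot":[0,0,0],"jaw":1},{"travel":[-24,0,0],"rot":[0,0,0],"jaw":1},{"travel":[-30,0,0],"rot":[0,0,0],"jaw":1},{"travel":[-34,0,0],"rot":[0,0,0],"jaw":1},{"travel":[-34,0,0],"rot":[0,0,0],"jaw":1}]'; python3 -c "
from plant import r
from h import *
s=r.read_state();R=Ro.from_quat(s['orientation']).as_matrix();print(R.round(4).tolist(),s['tcp_pos'],s['force'])"
```

```text
t: 19.55
tcp_pos: [0.623, 0.049, 0.1411]
orientation: [0.53, 0.468, -0.529, 0.469]
force: [-0.0, 0.2, -0.9]
gripper_width: 0.036
[[0.0016, 0.9925, -0.1221], [0.0003, -0.1221, -0.9925], [-1.0, 0.0016, -0.0005]] [0.62301513 0.04901742 0.14106561] [-0.00909645  0.15696107 -0.92115739]
```

```bash
python3 -m jog '[{"travel":[-4,0,0],"rot":[0,0,0],"jaw":1},{"travel":[-10,0,0],"rot":[0,0,0],"jaw":1},{"travel":[-18,0,0],"rot":[0,0,0],"jaw":1},{"travel":[-26,0,0],"rot":[0,0,0],"jaw":1},{"travel":[-34,0,0],"rot":[0,0,0],"jaw":1},{"travel":[-42,0,0],"rot":[0,0,0],"jaw":1},{"travel":[-48,0,0],"rot":[0,0,0],"jaw":1},{"travel":[-51,0,0],"rot":[0,0,0],"jaw":1},{"travel":[-51,0,0],"rot":[0,0,0],"jaw":1},{"travel":[-51,0,0],"rot":[0,0,0],"jaw":1},{"travel":[-51,0,0],"rot":[0,0,0],"jaw":1}]'; python3 - <<'E'
from plant import r
from h import *
w=r.snapshot("scene");cv2.imwrite("pics/c19.png",cv2.resize(w["color"][130:310,210:390],None,fx=3.3,fy=3.3,interpolation=2))
s=r.read_state();R=Ro.from_quat(s["orientation"]).as_matrix();print(R.round(4).tolist(),s["tcp_pos"],s["force"])
P=cloud(w);Q=P.reshape(-1,3);rr=np.hypot(Q[:,0]-.6229,Q[:,1]-.049)
zz=Q[(rr<.055)&(Q[:,2]>.07)];print(np.histogram(zz[:,2],bins=np.arange(.07,.24,.005)))
m=(rr<.055)&(Q[:,2]>.08)&(Q[:,2]<.095);print("flange",Q[m].mean(0),np.percentile(Q[m],[1,99],axis=0))
m=(rr<.055)&(Q[:,2]>.14)&(Q[:,2]<.152);print("tip",Q[m].mean(0),np.percentile(Q[m],[1,99],axis=0))
E
```

```text
t: 20.65
tcp_pos: [0.6222, 0.0488, 0.1907]
orientation: [-0.529, -0.469, 0.53, -0.468]
force: [0.8, -0.2, -1.1]
gripper_width: 0.036
[[-0.0009, 0.9925, -0.122], [-0.0001, -0.122, -0.9925], [-1.0, -0.0009, 0.0002]] [0.62225075 0.04884846 0.19071648] [ 0.11185495  0.35463248 -1.24277086]
(array([ 63,  64,  48, 389, 178,  19,  10,  15,  10,  14,  14,  19,  12,
        17,  12,   2,   0,   0,   0,  13,  68,  91,  97, 482,  53,  37,
        69,  62,  87,  50,  52,  43,  46]), array([0.07 , 0.075, 0.08 , 0.085, 0.09 , 0.095, 0.1  , 0.105, 0.11 ,
       0.115, 0.12 , 0.125, 0.13 , 0.135, 0.14 , 0.145, 0.15 , 0.155,
       0.16 , 0.165, 0.17 , 0.175, 0.18 , 0.185, 0.19 , 0.195, 0.2  ,
       0.205, 0.21 , 0.215, 0.22 , 0.225, 0.23 , 0.235]))
flange [0.63056859 0.05316731 0.08870849] [[0.58782357 0.01307632 0.08111559]
 [0.66350631 0.08768382 0.09379148]]
tip [0.62947077 0.05289293 0.14274379] [[0.62334034 0.04782341 0.14050259]
 [0.63217467 0.05726403 0.14587109]]
```

View pics/c19.png

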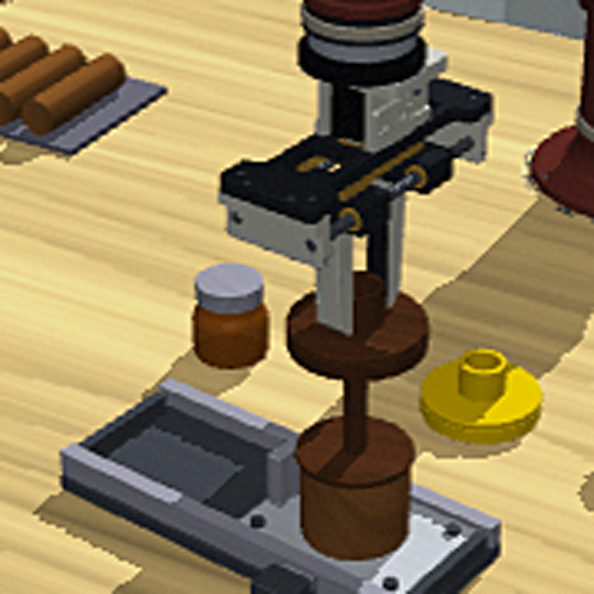

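The inner lid is seated on the box with its flange top at about 89 mm. The outer lid hangs level, with its skirt bottom at about 169 mm against the 149 mm stem tip. Handing in.

```bash
python3 -c "
from plant import r
print(r.job_done())"
```

```text
the job is handed in; nothing more can be done
None
```

I did all the steps in order and handed the job in after about 21 s, with the gripper still holding the outer lid over the box.

- **Carrier:** I pushed it by the post, with no more than about 13 N horizontal force in the readings I took. It stayed put when I let go, with its edge notch around the plunger. It measured about 66.5 mm along the slide instead of the nominal 65 mm, so it sits 1–2 mm past centre, short of the stop at 68 mm. I judged this as clicked in and did not push it back. The click itself was not confirmed by a force reading.
- **Lids:** I took the nested pair off the stand by the stem and lowered them onto the box until they touched at the expected height. After letting go, the outer lid's top measured 95.3 mm and the stem tip 149 mm. The lids were level and within 0.5 mm of the box centre.
- **Final lift:** I gripped the outer lid by its collar and raised it about 92 mm straight up. The tool was within 0.1° of vertical at the end. The skirt's lower edge is at about 169 mm, 20 mm clear of the stem tip. The inner lid's flange top is still at about 89 mm, so it stayed seated.
- **Other objects:** The arm did not touch the jar, spindle, offcut or yellow look-alike.

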